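# Reload the label dispenser and thread its axle

## Task

Set the new red label roll upright in the empty middle bay of the dispenser, then thread the dispenser's axle in through the window of the near ear, through all three roll cores and into the far ear, until its shoulder is fully home against the near ear, and let go. The other two rolls lie loose and off line in their bays: feel for each core and never force the axle, since a hard shove (more than about 25 N) crushes a core. Leave the two tubs, the masking tape and the marker pen where they are.

Things in the scene. Friction and masses are not known exactly. Their poses are not given: they have to be found in the camera images.
- dispenser: Steel countertop dispenser for three label rolls, fixed: base plate 108 x 92 mm, an ear 52 mm wide, 6 mm thick and 64 to 64 to 67 mm tall at each end. Origin: centre of its underside, on the worktop. x along the axle line from near to far ear (the axle goes in towards +x), y to its back (toothed tear edge at -y), z up. Axle line: y = 0, z = 40.5 mm.
- near_window (a point): Window in the near ear, on the axle line at the ear's outer face (dispenser x = -51 mm); axes as the dispenser. The ear is 6 mm thick. The window is rectangular: 32 mm wide (y from -16 to +16 mm), from 9.5 mm below to 17 mm above this point. The axle's shoulder ends flat on this outer face.
- middle_bay (a point): Middle of the empty middle bay, on its floor (dispenser x = 0, z = 10 mm); axes as the dispenser. Fins 14 mm either way along x (tops 12 mm over the floor, 48 mm long) part it from its neighbours; rails 27 mm either way along y (6 mm tall) stop a roll. A roll stands in it with its centre 28 mm above this point.
- yellow_bay (a point): Fixed point on the axle line in the middle of the bay behind the near ear (dispenser x = -30 mm). A loose yellow roll, same size as the red one, rests there, core centred 2.5 mm below the axle line and anywhere within 9.5 mm to either side (y; not measured). It stays where pushed in y (0.3 N), lifts up to 6 mm, turns freely; along x it gives 3 mm, springy (1.2 N per mm), then stops hard.
- blue_bay (a point): Fixed point on the axle line in the middle of the bay before the far ear (dispenser x = +30 mm). A loose blue roll rests there in the same way as the yellow one: core 2.5 mm below the axle line, within 9.5 mm to either side (not measured). A nose that misses a core by more than its taper stops on the roll's flat end, which lies 11 mm before the roll's middle.
- far_bore (a point): Mouth of the far ear's round bore, on the axle line at the ear's inner face (dispenser x = 45 mm); axes as the dispenser. Bore 18.5 mm across, mouth chamfered 1.5 mm, goes through the 6 mm ear.
- roll_center (a point): Centre of the new red label roll, standing on its rim on the worktop: 56 mm across, 22 mm wide, core bore 21 mm, about 50 g; the rim is sixteen-sided, so it does not roll by itself. x is the core's axis (a half turn makes no difference), z up. Take it across its rim.
- axle_grip (a point): Middle of the axle's black grip tab, 38 mm along x, 16 mm thick (y: pinch here), 36 mm tall. x points to the nose, z up. The axle (80 g) lies on its flat underside, this point 18 mm up. Its front: shoulder face 22 mm ahead of this point (flange 42 mm wide), then a hub 7 mm long, 29.5 mm wide, 23.5 mm tall that fills the near window with 1 mm play, then the rod, its axis 10 mm lower than this point.
- axle_tip (a point): Nose of the axle, on the axis of its aluminium rod: 106 mm ahead of the shoulder, 128 mm ahead of and 10 mm below the middle of the grip tab. Rod 16 mm thick, tapering to 13 mm over the last 3 mm. Axes as the grip. Fully home it stands at x = 55, y = 0, z = 39.5 mm in the dispenser's frame, 4 mm beyond the far ear.
- tub_red: Bystander: lidded deli tub with red powder, 66 mm across, 60 mm tall; origin at the centre of its underside.
- tub_tan: Bystander: lidded deli tub with tan powder, 66 mm across, 60 mm tall; origin at the centre of its underside.
- tape: Bystander: roll of masking tape lying flat, 104 mm across, 25 mm tall; origin at the centre of its underside.
- pen: Bystander: blue and white marker pen lying down, 135 mm long (along y), 17 mm thick; origin under its middle.

How it is judged:
On the way, in this order (a step that is already met when the one before it is completed fails the run):
1. the red roll stands in the middle bay, let go (x of roll_center in the frame of dispenser between -0.006 and 0.006 m and y of roll_center in the frame of dispenser between -0.01 and 0.01 m and z of roll_center in the frame of dispenser between 0.034 and 0.042 m and angle between the x axis of roll_center and the x axis of dispenser, either way round below 0.15 rad and contact force between the fingers and new_roll below 0.1 N), for 0.3 s.
2. the axle's nose has passed through all three cores into the far ear (x of axle_tip in the frame of dispenser above 0.047 m and y of axle_tip in the frame of dispenser between -0.005 and 0.005 m and z of axle_tip in the frame of dispenser between 0.035 and 0.045 m), for 0.05 s.
At the end, for the whole second after the job is handed in: Axle home and released: nose within 3 mm of x = 55, y = 0, z = 39.5 mm in the dispenser's frame, lined up within 0.04 rad; the red roll on it in the middle bay (centre within 6 mm along, 10 mm across, 4 mm in height of z = 38 mm; axis within 0.15 rad); all at rest (x of axle_tip in the frame of dispenser between 0.052 and 0.058 m and y of axle_tip in the frame of dispenser between -0.003 and 0.003 m and z of axle_tip in the frame of dispenser between 0.0365 and 0.0425 m and angle between the x axis of axle_tip and the x axis of dispenser, either way round below 0.04 rad and x of roll_center in the frame of dispenser between -0.006 and 0.006 m and y of roll_center in the frame of dispenser between -0.01 and 0.01 m and z of roll_center in the frame of dispenser between 0.034 and 0.042 m and angle between the x axis of roll_center and the x axis of dispenser, either way round below 0.15 rad and linear speed of axle below 0.02 m/s and linear speed of new_roll below 0.05 m/s); the robot touches nothing.
It fails at once if the axle is pressed with more than 25 N on the dispenser or on a roll (contact force between axle and dispenser above 25 N or contact force between axle and new_roll above 25 N).
It fails at once if a tub, the masking tape or the marker pen is moved by more than 25 mm (distance of any of tub_red, tub_tan, tape, pen from where it was at the start of the episode above 0.025 m).
It also fails if it takes over 72 s, if anything falls off the work surface, if the arm or the gripper's body presses on something with over 40 N, if the wrist force passes 120 N, or if a joint passes its speed limit or range.

## Robot

A 7-joint arm with a two-finger parallel gripper is mounted at the origin on a cart in front of the work surface, level with it; the furniture and walls round the work are solid. World frame = base frame: x ahead of the robot, y to its left, z up, the work surface at z = 0. Lengths are in m, angles in rad, forces in N, time in s.
With the tool pointing down it reaches from about 0.4 to 0.875 m from the base axis. Payload 19.3 kg.
Tool frame: the origin (TCP) lies midway between the tips of the shut fingers; the grasp point (between the pads) lies 19 mm behind it (bot.pinch_z is the distance from the TCP to the grasp point, in m); z points along the fingers, y is the line along which they close (so a half turn about z gives the same grasp; the last joint's range is limited). The gripper opens to 85 mm and grips with 20 to 120 N. Pads are 22 mm wide; open, the fingers measure 114 mm over their backs; the gripper's body (76 mm by 85 mm) begins 54 mm behind the grasp point. The pads swing forward as they close: fully open they stand 13 mm farther back than shut.
Start: joints at [1.035, 0.521, -0.036, 1.599, 0.021, 1.021, -0.113], TCP at [0.281, -0.558, 0.231] pointing down, gripper open.
Joint ranges: [-2.91, 2.91], [-0.3, 2.13], [-1.5, 1.42], [0.17, 2.43], [-1.26, 4.41], [0.16, 1.93], [-2.52, 2.52]. Speed limits (rad/s): [1.89, 1.89, 2.39, 2.39, 3.01, 3.01, 3.01].

## Interface

Orientations are given as [roll, pitch, yaw] about the fixed x, y, z axes, in that order (R = Rz(yaw) Ry(pitch) Rx(roll)).
In Python, from workcell import observe, viewer, bot gives the robot as it stands. The module is installed in compiled form; this text tells all that it offers.
- The arm moves only by the tool play_rows, never from a script. Its argument "motion" is a list of rows, each a list of 7 numbers: the shift along the tool's x, y, z in cm, then the turn, a rotation vector about the tool's x, y, z in rad, then the opening, from -1 (shut) to 1 (fully open), so that 0 is half open. A call has exactly 5 rows; each row is the pose to reach, as a shift and turn from the pose commanded when the call began, along the tool's axes at that moment; what a row does not reach only later rows make up. A row lasts 1/10 s, in which the tool goes at most 50 mm and 8.59 degrees, less where a joint would pass 70% of its speed; a pose out of reach is approached as far as the arm can. A call with a gripper value outside its range is refused whole. The fingers move at their own pace and stop on an object; "squeeze" is the grip in N (left out, the last holds). Time passes only in rows, so rows that repeat a pose let the fingers close, or fill a call up. It gives the time, the measured TCP pose, the force, the opening and the grip force at its end, in the units of the state.
- observe(): the state, without advancing time (a new reading comes with each control period).
- viewer.grab_frame(name): name is "scene" or "top" or "wrist"; returns (picture, depth): 420x560x3 uint8, red, green, blue; 420x560 float32, m along the optical axis (not along the pixel's ray), 0 where there is no reading.
- viewer.camera_info(name): a dict with "fx", "fy", "cx", "cy" (pixels), "k1" (the pictures are not rectified: a ray, as slopes to the right and down, at radius r is drawn at 1 + k1 r^2 times it, then the intrinsics apply), "R" (3x3) and "t" (3): a world point X has camera coordinates R X + t. Camera axes: x right, y down, z forward; pixel columns grow to the right and rows downward; lengths in m; the calibration is good to about 2 mm. A picture is of the moment at which its call begins: read the wrist's pose just before it. camera_info takes no time and is no camera call; for the wrist camera it gives the pose at the moment of the call.
- bot.job_done(): hands the job in; it is judged then, once.
The state is a dict: "clock": time; "qpos": joint angles; "qd": joint speeds; "joint_efforts": joint torques, N m; "position": TCP position; "tool_rot": TCP orientation; "force": force on the tool from outside, world axes, zero at the start; "moment": the same for the moment, N m; "grip_width": finger opening in m; "finger_force": force on a finger pad.
Only numpy, scipy, OpenCV 4.12 (cv2) and the standard library are available. Lean on these libraries where they do the work, as an engineer would, in place of code of your own. Each camera call takes 0.05 s, during which the arm holds its last target. There are 200 camera calls.

## Working session

There is one attempt and no reset: what is moved stays moved. The work goes in short steps, Python scripts to look and compute and a tool call to move; the robot and the scene stay as the last step left them, time stands still between calls to the robot, and variables do not carry over. Pictures are saved under pics/ and viewed, at most 10 in all, crops included, and the job is handed in when it is done.

Besides the shell and the picture viewer there is one more tool, called after ">>>" by a JSON object that holds its "fn" and its "kwargs". play_rows: Moves the arm, as the interface text tells. Its arguments: {"type":"object","properties":{"motion":{"type":"array"},"squeeze":{"type":"number"}},"required":["motion"]}

```bash
mkdir -p pics; cat > h.py <<'E'
import numpy as np, cv2
from workcell import observe, viewer, bot
from scipy.spatial.transform import Rotation as Ro
def grab(n):
    ci=viewer.camera_info(n); p,d=viewer.grab_frame(n)
    np.savez(f'{n}.npz',p=p,d=d,**{k:np.array(v) for k,v in ci.items()}); return p,d,ci
def load(n): return np.load(f'{n}.npz')
def unproj(c,u,v,z=None,depth=None):
    # z: world height plane; or depth
    x=(np.asarray(u,float)-c['cx'])/c['fx']; y=(np.asarray(v,float)-c['cy'])/c['fy']
    a,b=x.copy(),y.copy()
    for _ in range(10):
        s=1+float(c['k1'])*(a*a+b*b); a,b=x/s,y/s
    ray=np.stack([a,b,np.ones_like(a)],-1); R=np.array(c['R']); t=np.array(c['t'])
    o=-R.T@t; w=ray@R
    if depth is not None: return o+w*np.asarray(depth)[...,None]
    return o+w*((z-o[2])/w[...,2])[...,None]
def cloud(n):
    c=load(n); d=c['d']; v,u=np.mgrid[:420,:560]; P=unproj(c,u,v,depth=d); P[d<=0]=np.nan; return c,P
def move(target,rpy):
    """rows numbers: shift in tool axes (cm), rotvec"""
    s=observe(); R=Ro.from_euler('xyz',s['tool_rot']); 
    return R.inv().apply(np.array(target)-s['position'])*100,(R.inv()*Ro.from_euler('xyz',rpy)).as_rotvec()
E
python3 - <<'E'
from h import *
s=observe();print(s)
for n in ('scene','top','wrist'):
    p,d,c=grab(n); print(n,c['t'],-np.array(c['R']).T@c['t'],c['fx'])
    cv2.imwrite(f'pics/{n}0.png',p[:,:,::-1])
a=load('scene')['p'];b=load('top')['p']
cv2.imwrite('pics/both.png',cv2.resize(np.hstack([a,b]),(800,300))[:,:,::-1])
E
```

```text
{'clock': 0.0, 'qpos': array([ 1.03482495,  0.5220246 , -0.03632734,  1.60001406,  0.0212136 ,
        1.02109027, -0.11280524]), 'qd': array([ 9.80461528e-05, -1.19928673e-03,  2.15815990e-04, -4.18598212e-04,
       -9.68690104e-04, -1.37205925e-03, -1.25794440e-03]), 'joint_efforts': array([ 2.35017542e-04, -9.27105618e+01,  1.98010795e+00, -3.69925976e+01,
        1.78865937e-02,  8.35285900e-03,  1.23938543e-05]), 'position': array([ 0.28050494, -0.55813556,  0.23071697]), 'tool_rot': array([-3.14044562e+00,  9.38270579e-05,  4.65763387e-01]), 'force': array([0.16179682, 0.00232925, 0.08858215]), 'moment': array([-0.01212049,  0.01306845,  0.02890786]), 'finger_force': 0.0, 'grip_width': 0.08545114421629252}
scene [0.35526061 0.27938884 1.13922488] [-0.2214994   0.66588696  1.00480551] 485.55295324441835
top [0.00936411 0.46955205 1.38863741] [0.3715951  0.00555377 1.41801513] 530.9214553681286
wrist [-0.62511584 -0.03454252  0.37688438] [ 0.33974312 -0.52914183  0.3722746 ] 312.6149281939719
```

View pics/top0.png

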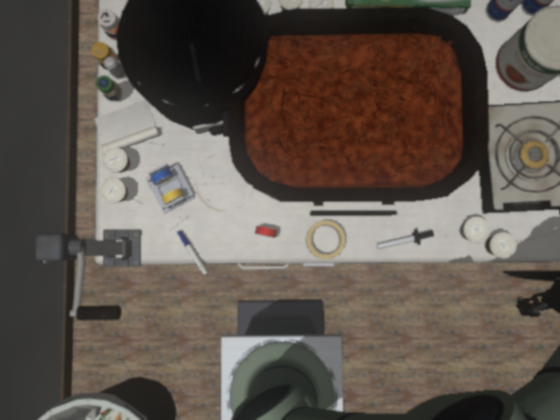

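View pics/scene0.png

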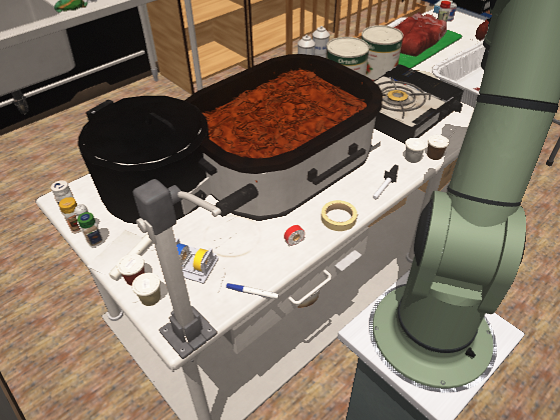

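The top view shows the dispenser at about (168,187), with blue at the far side and yellow at the near side. The red roll is at (266,231), and the axle runs from its grip at (424,236) to its nose at (380,245). I'll enlarge these.

```bash
python3 - <<'E'
from h import *
c,P=cloud('top'); p=c['p']
A=cv2.resize(p[150:222,130:226],None,fx=6,fy=6,interpolation=cv2.INTER_CUBIC)
B=cv2.resize(p[215:260,370:442],None,fx=5,fy=5,interpolation=cv2.INTER_CUBIC)
C=cv2.resize(p[215:260,240:300],None,fx=5,fy=5,interpolation=cv2.INTER_CUBIC)
im=np.zeros((600,800,3),np.uint8); im[:432//1,:576]=A[:432,:576]
im=np.zeros((660,800,3),np.uint8); im[:432,:576]=A; im[435:660,:360]=B; im[435:660,370:670]=C
cv2.imwrite('pics/crop1.png',cv2.resize(im,(727,600))[:,:,::-1])
for n,(u,v) in dict(disp=(168,187),roll=(266,231),grip=(424,236),nose=(380,245),tape=(327,238),pen=(193,252)).items():
    print(n,unproj(c,u,v,z=0.02).round(3),P[v,u].round(3))
hsv=cv2.cvtColor(p,cv2.COLOR_RGB2HSV)
def blob(lo,hi,box,zmin=-.1):
    m=cv2.inRange(hsv,lo,hi)>0; k=np.zeros_like(m);k[box[1]:box[3],box[0]:box[2]]=1
    q=P[m&k]; q=q[np.isfinite(q[:,0])]; e=np.linalg.eigh(np.cov(q[:,:2].T))
    print(len(q),q.mean(0).round(4),q.min(0).round(3),q.max(0).round(3),np.sqrt(e[0]).round(4),e[1][:,1].round(3))
blob((0,150,60),(6,255,255),(245,215,290,250)); blob((172,120,60),(180,255,255),(245,215,290,250))
blob((15,120,80),(32,255,255),(140,160,200,215)); blob((100,120,60),(125,255,255),(140,150,200,215))
z=P[150:222,130:226,2]; m=z>.05; print('high',P[150:222,130:226][m].mean(0))
E
```

```text
disp [0.542 0.297 0.02 ] [0.543 0.3   0.008]
roll [0.424 0.039 0.02 ] [0.422 0.038 0.058]
grip [ 0.408 -0.376  0.02 ] [ 0.408 -0.372  0.035]
nose [ 0.385 -0.261  0.02 ] [ 0.385 -0.262  0.011]
tape [ 0.404 -0.122  0.02 ] [ 0.405 -0.124 -0.003]
pen [0.37 0.23 0.02] [0.37  0.231 0.014]
67 [0.423  0.0415 0.0532] [0.415 0.025 0.044] [0.43  0.059 0.062] [0.0037 0.01  ] [0.211 0.978]
  avg = a.mean(axis, **keepdims_kw)
  ret = um.true_divide(
<stdin>:14: RuntimeWarning: Degrees of freedom <= 0 for slice
  c *= np.true_divide(1, fact)
  c *= np.true_divide(1, fact)
<stdin>:15: RuntimeWarning: Mean of empty slice.
Traceback (most recent call last):
ValueError: zero-size array to reduction operation minimum which has no identity
```

View pics/crop1.png

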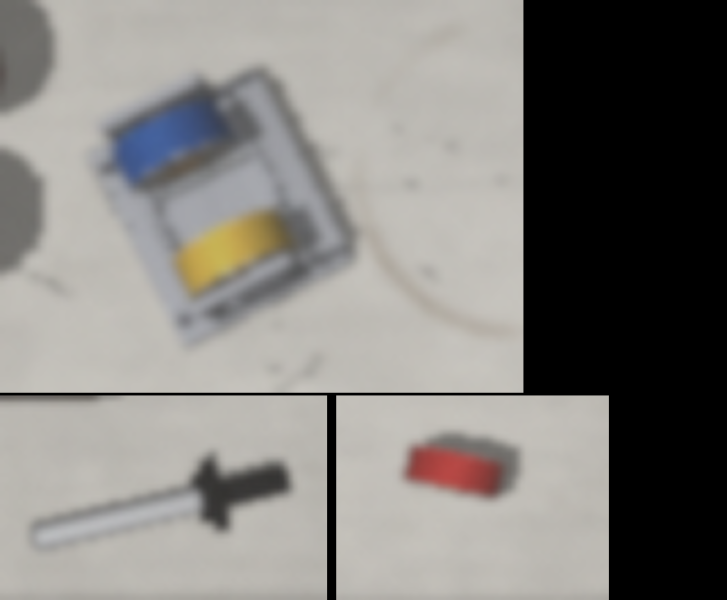

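The crop shows yellow and blue in their bays with the bay between them empty. The dispenser's x axis runs up and to the left. The axle's nose points to image left, and the red roll's rim runs left to right. Next I'll move above the axle, then the roll, for close looks on the way.

```bash
python3 - <<'E'
from h import *
c=viewer.camera_info('wrist'); print(np.array(c['R'])[2], unproj(c,np.array([0,559,0,559,280]),np.array([0,0,419,419,210]),z=0.02).round(3))
print(move([0.36,-0.34,0.23],[np.pi,0,0.0]))
E
```

```text
[-0.2353341  -0.11776552 -0.96475341] [[ 0.32  -0.232  0.02 ]
 [ 0.566 -0.723  0.02 ]
 [-0.2   -0.358  0.02 ]
 [ 0.156 -1.065  0.02 ]
 [ 0.252 -0.574  0.02 ]]
(array([ 16.89823181, -15.93167818,   0.09939163]), array([-7.33651819e-04,  2.45354019e-04,  4.65804671e-01]))
```

>>> {"fn": "play_rows", "kwargs": {"motion": [[3.4, -3.2, 0, 0, 0, 0.1, 1], [6.8, -6.4, 0, 0, 0, 0.2, 1], [10.2, -9.6, 0, 0, 0, 0.3, 1], [13.6, -12.8, 0, 0, 0, 0.4, 1], [16.9, -16, 0, 0, 0, 0.47, 1]]}}

```text
clock: 0.65
position: [0.3601, -0.3377, 0.2312]
tool_rot: [-3.141, 0.0, -0.008]
force: [0.8, 0.7, 0.4]
grip_width: 0.0852
finger_force: 0.0
```

```bash
python3 - <<'E'
from h import *
s=observe(); print(s['clock'],s['position'],s['tool_rot'],s['qpos'])
p,d,c=grab('wrist'); cv2.imwrite('pics/w1.png',p[:,:,::-1])
print(move([0.36,0.045,0.23],[np.pi,0,-0.21]))
E
```

```text
0.65 [ 0.36010836 -0.33767694  0.23123103] [-3.14146886e+00  2.20061748e-05 -8.25377067e-03] [ 0.6240625   0.31364459  0.01142904  1.93924903 -0.00465459  0.88881393
 -0.9411818 ]
(array([ -0.57097466, -37.60021051,   0.22816813]), array([-0.00304955, -0.00029943,  0.20279944]))
```

View pics/w1.png

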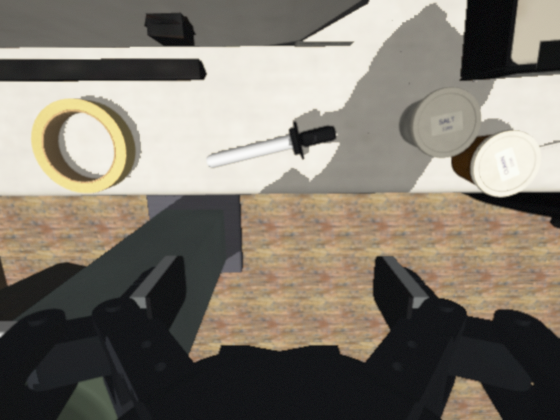

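The axle's nose is at (209,160), its flange at (297,141) and the end of its tab at (335,133). The tubs are to the right and the tape to the left. Going on to the red roll.

```bash
python3 - <<'E'
from h import *
c,P=cloud('wrist'); p=c['p']
n=unproj(c,209,160,z=0.008); f=unproj(c,297,141,z=0.018);e=unproj(c,335,132.5,z=0.030)
print(n,f,e, np.linalg.norm((e-n)[:2]),np.arctan2(*(n-e)[1::-1]))
q=P[115:175,200:345].reshape(-1,3); q=q[(q[:,2]>0.007)]; d=(n-e)[:2];d/=np.linalg.norm(d); s=q[:,:2]@d
print(len(q)); 
for k,m in dict(tab=(s<s.min()+.037),rod=s>s.max()-.09).items():
    print(k,q[m].mean(0),np.percentile(q[m][:,2],95))
g=cv2.cvtColor(p,cv2.COLOR_RGB2GRAY)[115:160,290:345]; 
# dark pixels = tab+flange
v,u=np.where(g<60); print(len(u),u.min()+290,u.max()+290)
E
```

```text
[ 0.38552249 -0.25765822  0.008     ] [ 0.40681914 -0.35899516  0.018     ] [ 0.4159911  -0.39873207  0.03      ] 0.14432660315602405 1.7835054553955634
2066
tab [ 0.41276446 -0.37967748  0.03358768] 0.035979631157580606
rod [ 0.39378587 -0.29987629  0.0131766 ] 0.015634252421094615
722 290 334
```

>>> {"fn": "play_rows", "kwargs": {"motion": [[0, -5, 0, 0, 0, 0.05, 1], [-0.2, -10, 0, 0, 0, 0.1, 1], [-0.3, -15, 0, 0, 0, 0.15, 1], [-0.4, -20, 0, 0, 0, 0.2, 1], [-0.5, -25, 0, 0, 0, 0.2, 1]]}}

```text
clock: 1.2
position: [0.3554, -0.0879, 0.2314]
tool_rot: [3.141, -0.0, -0.206]
force: [2.2, -0.3, 0.2]
grip_width: 0.0855
finger_force: 0.0
```

>>> {"fn": "play_rows", "kwargs": {"motion": [[1, -5, 0, 0, 0, 0, 1], [2, -10, 0, 0, 0, 0, 1], [2.5, -12.3, 0, 0, 0, 0, 1], [2.5, -12.3, 0, 0, 0, 0, 1], [2.5, -12.3, 0, 0, 0, 0, 1]]}}

```text
clock: 1.7
position: [0.4051, 0.0257, 0.2311]
tool_rot: [3.141, 0.001, -0.203]
force: [0.1, -0.5, 0.1]
grip_width: 0.0853
finger_force: 0.0
```

```bash
python3 - <<'E'
from h import *
s=observe(); print(s['clock'],s['position'],s['tool_rot'],s['qpos'],s['force'])
p,d,c=grab('wrist'); 
cv2.imwrite('pics/w2.png',p[:,:,::-1])
E
```

```text
1.7 [0.40508625 0.02574794 0.23107624] [ 3.14130415e+00  6.52197618e-04 -2.03205272e-01] [-1.54182942e-03  1.79923522e-01 -2.35361974e-01  2.12781683e+00
  5.60418578e-02  8.40205251e-01 -2.04469031e+00] [ 0.09152846 -0.4866098   0.12971113]
```

View pics/w2.png

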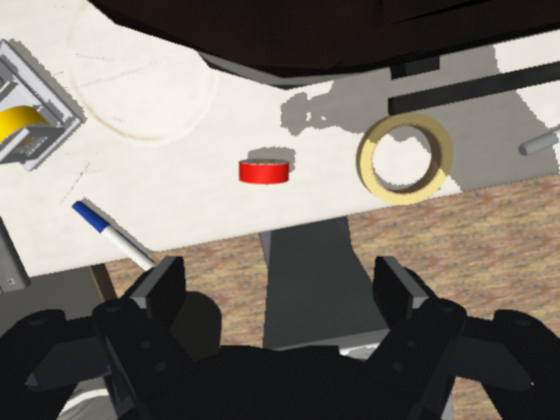

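The roll is at (239–290, 158–185), lined up with the fingers. The pen, tape and dispenser are clear of it.

```bash
python3 - <<'E'
from h import *
c,P=cloud('wrist'); p=c['p'];hsv=cv2.cvtColor(p,cv2.COLOR_RGB2HSV)
m=((hsv[...,0]<6)|(hsv[...,0]>172))&(hsv[...,1]>150)&(hsv[...,2]>60); m[:140]=0;m[200:]=0;m[:,:220]=0;m[:,310:]=0
q=P[m]; q=q[q[:,2]>.003]; top=q[q[:,2]>0.045]
print(len(q),q.min(0),q.max(0),top.mean(0))
r=cv2.minAreaRect(q[q[:,2]>.03][:,:2].astype(np.float32)*1000);print(r)
q2=q-q.mean(0);e=np.linalg.eigh(np.cov(top[:,:2].T));print(e[1][:,1],np.arctan2(*e[1][:,1][::-1]))
for n in('top','wrist'):
    c,P=cloud(n); o=P[(P[...,1]>-.1)&(P[...,1]<.2)&(P[...,2]>.05)&(P[...,0]>.45)&(P[...,0]<.62)]
    for y in np.arange(-.1,.2,.05):
        k=o[(o[:,1]>y)&(o[:,1]<y+.05)]
        if len(k): print(n,y.round(2),k[:,0].min().round(3),k[k[:,0].argmin(),2].round(3),k[:,2].max().round(3))
# dispenser from top camera: ears and base
c,P=cloud('top'); p=c['p']
q=P[150:222,130:226].reshape(-1,3); col=p[150:222,130:226].reshape(-1,3)
k=(q[:,2]>0.04); print('hi',k.sum(),q[k][:,2].max())
E
```

```text
886 [0.4099544  0.01045234 0.03055757] [0.43807755 0.06396786 0.0567432 ] [0.42394487 0.03813819 0.05179021]
((423.56689453125, 37.172760009765625), (51.61330032348633, 19.19929313659668), 77.36343383789062)
[0.21948012 0.97561697] 1.349514764256048
top -0.1 0.457 0.137 0.233
top -0.05 0.485 0.207 0.231
top 0.0 0.49 0.204 0.231
top 0.05 0.514 0.22 0.232
top 0.1 0.556 0.214 0.229
wrist -0.1 0.458 0.13 0.227
wrist -0.05 0.486 0.202 0.227
wrist 0.0 0.491 0.202 0.226
wrist 0.05 0.514 0.215 0.225
hi 554 0.07252176242837871
```

>>> {"fn": "play_rows", "kwargs": {"motion": [[0, 0, 0, 0, 0, -0.15, 1], [0, 0, 0, 0, 0, -0.3, 1], [0, 0, 0, 0, 0, -0.45, 1], [0, 0, 0, 0, 0, -0.6, 1], [0, 0, 0, 0, 0, -0.75, 1]]}}

```text
clock: 2.25
position: [0.405, 0.0245, 0.2314]
tool_rot: [3.141, 0.0, 0.55]
force: [0.2, -0.5, -0.5]
grip_width: 0.0851
finger_force: 0.0
```

>>> {"fn": "play_rows", "kwargs": {"motion": [[0, 0, 0, 0, 0, -0.15, 1], [0, 0, 0, 0, 0, -0.3, 1], [0, 0, 0, 0, 0, -0.45, 1], [0, 0, 0, 0, 0, -0.6, 1], [0, 0, 0, 0, 0, -0.75, 1]]}}

```text
clock: 2.75
position: [0.405, 0.0244, 0.2313]
tool_rot: [3.142, 0.001, 1.3]
force: [-0.9, -0.8, 1.0]
grip_width: 0.0852
finger_force: 0.0
```

>>> {"fn": "play_rows", "kwargs": {"motion": [[0, 0, 0, 0, 0, -0.15, 1], [0, 0, 0, 0, 0, -0.3, 1], [0, 0, 0, 0, 0, -0.45, 1], [0, 0, 0, 0, 0, -0.6, 1], [0, 0, 0, 0, 0, -0.75, 1]]}}

```text
clock: 3.25
position: [0.405, 0.0244, 0.2313]
tool_rot: [-3.141, 0.0, 2.05]
force: [0.1, 0.4, 0.0]
grip_width: 0.0855
finger_force: 0.0
```

>>> {"fn": "play_rows", "kwargs": {"motion": [[0, 0, 0, 0, 0, -0.15, 1], [0, 0, 0, 0, 0, -0.3, 1], [0, 0, 0, 0, 0, -0.45, 1], [0, 0, 0, 0, 0, -0.6, 1], [0, 0, 0, 0, 0, -0.75, 1]]}}

```text
clock: 3.75
position: [0.405, 0.0244, 0.2313]
tool_rot: [-3.141, 0.0, 2.8]
force: [-1.0, -0.6, 0.4]
grip_width: 0.0855
finger_force: 0.0
```

```bash
python3 - <<'E'
from h import *
s=observe(); print(s['clock'],s['position'],s['tool_rot'],s['qpos'],s['force'])
print(move([0.4237,0.0375,0.09],[np.pi,0,2.92]))
E
```

```text
3.75 [0.40495823 0.02440082 0.23128853] [-3.14085922e+00  6.06036717e-05  2.79986845e+00] [ 0.39480817  0.22228821 -0.6878923   2.11126108  0.18557644  0.86639227
  0.827143  ] [-1.00902393 -0.56473749  0.36021782]
(array([-1.32598348,  1.87259826, 14.12756369]), array([-7.36194589e-04,  1.64763282e-05, -1.20131563e-01]))
```

>>> {"fn": "play_rows", "kwargs": {"motion": [[-0.7, 1, 3, 0, 0, -0.06, 1], [-1.3, 1.9, 7, 0, 0, -0.12, 1], [-1.3, 1.9, 11, 0, 0, -0.12, 1], [-1.3, 1.9, 14, 0, 0, -0.12, 1], [-1.3, 1.9, 14, 0, 0, -0.12, 1]]}}

```text
clock: 4.25
position: [0.4219, 0.0381, 0.0888]
tool_rot: [-3.14, -0.005, 2.915]
force: [-0.4, 0.2, 0.5]
grip_width: 0.085
finger_force: 0.0
```

```bash
python3 - <<'E'
from h import *
s=observe(); print(s['clock'],s['position'],s['tool_rot'],s['force'])
print(move([0.4237,0.0375,0.006],[np.pi,0,2.92]))
p,d,c=grab('wrist')
c,P=cloud('wrist'); p=c['p'];hsv=cv2.cvtColor(p,cv2.COLOR_RGB2HSV)
m=((hsv[...,0]<6)|(hsv[...,0]>172))&(hsv[...,1]>150)&(hsv[...,2]>60); q=P[m]; q=q[(q[:,2]>.03)&(abs(q[:,0]-.42)<.05)&(abs(q[:,1]-.04)<.06)]
print(len(q),q.min(0),q.max(0),cv2.minAreaRect(q[:,:2].astype(np.float32)*1000))
cv2.imwrite('pics/w3.png',p[:,:,::-1])
E
```

```text
4.25 [0.42189277 0.03806178 0.08877445] [-3.13958526 -0.00521203  2.91518087] [-0.42837978  0.19620146  0.46878995]
(array([-2.31861451e-01,  2.43885535e-03,  8.27636081e+00]), array([-0.00199483, -0.00521686, -0.00481388]))
2420 [0.40828073 0.01167011 0.03387285] [0.43820554 0.06563803 0.05698894] ((423.643798828125, 38.30302047729492), (52.989253997802734, 20.44639015197754), 77.45777130126953)
```

View pics/w3.png

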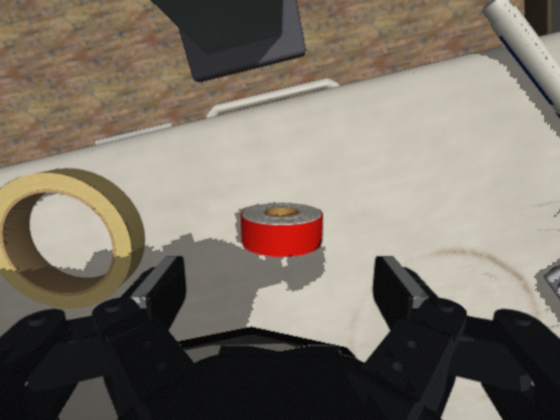

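The roll sits centred between the fingers at (282,230), with its axis along tool x. Descending to close on it.

>>> {"fn": "play_rows", "kwargs": {"motion": [[-0.2, 0, 3, 0, 0, 0, 1], [-0.2, 0, 6, 0, 0, 0, 1], [-0.2, 0, 8.2, 0, 0, 0, 1], [-0.2, 0, 8.2, 0, 0, 0, 1], [-0.2, 0, 8.2, 0, 0, 0, 0]], "squeeze": 30}}

```text
clock: 4.8
position: [0.4268, 0.0386, 0.0109]
tool_rot: [3.142, 0.002, 2.915]
force: [0.2, 0.1, -0.2]
grip_width: 0.0732
finger_force: 0.0
```

>>> {"fn": "play_rows", "kwargs": {"motion": [[0, 0, 0, 0, 0, 0, -0.3], [0, 0, 0, 0, 0, 0, -0.3], [0, 0, 0, 0, 0, 0, -0.3], [0, 0, 0, 0, 0, 0, -0.3], [0, 0, -0.5, 0, 0, 0, -0.3]]}}

```text
clock: 5.3
position: [0.4266, 0.0386, 0.0155]
tool_rot: [3.141, 0.002, 2.915]
force: [0.2, -0.1, -0.0]
grip_width: 0.0555
finger_force: 32.7
```

>>> {"fn": "play_rows", "kwargs": {"motion": [[0, 0, -4, 0, 0, 0, -0.3], [0, 0, -8, 0, 0, 0, -0.3], [0, 0, -12, 0, 0, 0, -0.3], [0, 0, -15, 0, 0, 0, -0.3], [0, 0, -15, 0, 0, 0, -0.3]]}}

```text
clock: 5.8
position: [0.4275, 0.0387, 0.1685]
tool_rot: [3.14, 0.006, 2.915]
force: [0.3, -0.2, -1.0]
grip_width: 0.0551
finger_force: 32.8
```

```bash
python3 - <<'E'
from h import *
print(move([0.47,0.17,0.18],[np.pi,0,3.35]))
E
```

```text
(array([-1.19821862, 13.75017069, -1.12272227]), array([-2.43785215e-04,  6.29757606e-03, -4.35069205e-01]))
```

>>> {"fn": "play_rows", "kwargs": {"motion": [[-0.3, 4, -1, 0, 0, -0.1, -0.3], [-0.6, 8, -1, 0, 0, -0.2, -0.3], [-1, 11, -1, 0, 0, -0.3, -0.3], [-1.2, 13.8, -1, 0, 0, -0.43, -0.3], [-1.2, 13.8, -1, 0, 0, -0.43, -0.3]]}}

```text
clock: 6.3
position: [0.4687, 0.174, 0.1747]
tool_rot: [3.139, 0.001, -2.929]
force: [-0.4, -0.4, -0.2]
grip_width: 0.0558
finger_force: 32.8
```

```bash
python3 - <<'E'
from h import *
s=observe(); print(s['clock'],s['position'],s['tool_rot'],s['qpos'])
p,d,c=grab('wrist'); cv2.imwrite('pics/w4.png',cv2.resize(p,(784,588),interpolation=cv2.INTER_CUBIC)[:,:,::-1])
E
```

```text
6.3 [0.46866106 0.17402845 0.17468959] [ 3.13926014e+00  7.27167168e-04 -2.92924428e+00] [ 0.12111801  0.50026274 -0.78720317  1.95290717  0.45703648  0.87252116
  0.87660462]
```

View pics/w4.png

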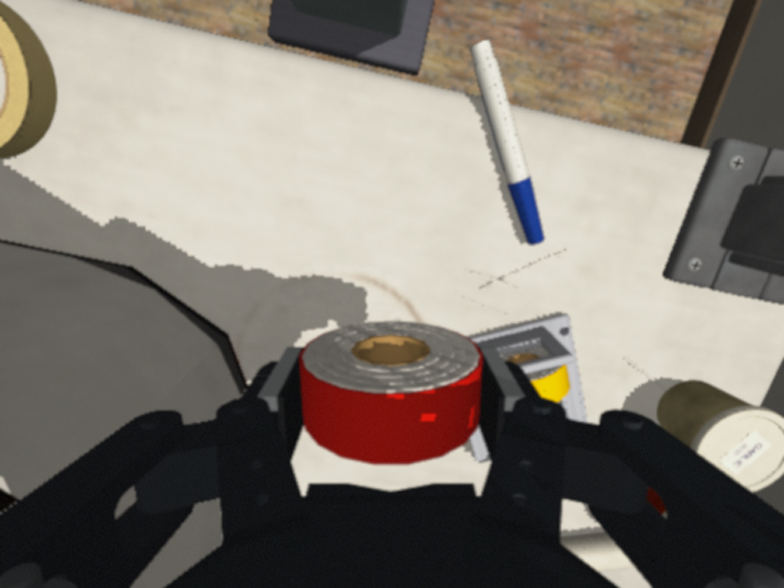

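The roll is held squarely and its core faces the camera. The fingers hide most of the dispenser at (520,390), so I'll shift for a clear view.

```bash
python3 - <<'E'
from h import *
print(move([0.58,0.21,0.27],[np.pi,0,3.5]))
E
```

```text
(array([-11.71982932,   1.44345309,  -9.56418227]), array([ 0.00099421, -0.00026946, -0.15157292]))
```

>>> {"fn": "play_rows", "kwargs": {"motion": [[-3, 0.4, -3, 0, 0, -0.05, -0.3], [-6, 0.8, -6, 0, 0, -0.1, -0.3], [-9, 1.1, -9.5, 0, 0, -0.15, -0.3], [-11.7, 1.4, -9.5, 0, 0, -0.15, -0.3], [-11.7, 1.4, -9.5, 0, 0, -0.15, -0.3]]}}

```text
clock: 6.85
position: [0.5823, 0.2075, 0.2696]
tool_rot: [3.141, 0.001, -2.79]
force: [-1.6, -0.3, -1.9]
grip_width: 0.0556
finger_force: 32.8
```

```bash
python3 - <<'E'
from h import *
s=observe(); print(s['clock'],s['position'],s['tool_rot'])
p,d,c=grab('wrist')
c,P=cloud('wrist')
m=(abs(P[...,0]-.54)<.09)&(abs(P[...,1]-.30)<.09)
v,u=np.where(m); b=[u.min(),u.max(),v.min(),v.max()];print(b)
cr=p[b[2]:b[3],b[0]:b[1]]; f=min(800/cr.shape[1],600/cr.shape[0]); print(f)
cv2.imwrite('pics/w5.png',cv2.resize(cr,None,fx=f,fy=f,interpolation=cv2.INTER_CUBIC)[:,:,::-1])
E
```

```text
6.85 [0.58232491 0.20746277 0.26964005] [ 3.14120031e+00  1.04379954e-03 -2.79044114e+00]
[np.int64(270), np.int64(559), np.int64(76), np.int64(419)]
1.749271137026239
```

View pics/w5.png

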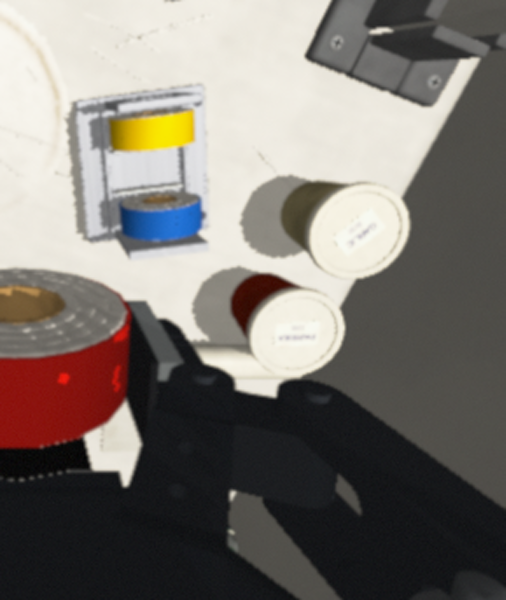

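```bash
cat >> h.py <<'E'
def proj(c,X):
    q=X@np.array(c['R']).T+np.array(c['t']); a=q[...,:2]/q[...,2:]; r=(a**2).sum(-1,keepdims=True)
    a=a*(1+float(c['k1'])*r); return np.stack([a[...,0]*c['fx']+c['cx'],a[...,1]*c['fy']+c['cy']],-1)
def d2w(D,pts):
    x,y,th=D; R=np.array([[np.cos(th),-np.sin(th),0],[np.sin(th),np.cos(th),0],[0,0,1]]); return np.asarray(pts)@R.T+[x,y,0]
E
python3 - <<'E'
from h import *
c,P=cloud('wrist'); p=c['p']
reg=np.zeros(P.shape[:2],bool); reg[110:230,308:394]=1
q=P[reg]; q=q[(q[:,2]>.004)&(q[:,2]<.08)]
r=cv2.minAreaRect(q[:,:2].astype(np.float32)*1000); print(r)
hi=q[q[:,2]>.058]; print(len(hi),hi[:,2].max())
w=q[:,:2]-np.array(r[0])/1000; th=np.deg2rad(r[2])
for t in (th,th-np.pi/2,th+np.pi/2):
    if 0.2<t<0.9: th=t
print('yaw',th); D=(r[0][0]/1000,r[0][1]/1000,th)
R=np.array([[np.cos(th),np.sin(th)],[-np.sin(th),np.cos(th)]])
L=(q[:,:2]-D[:2])@R.T*1000
low=(q[:,2]>.005)&(q[:,2]<.014); print('base x,y',np.percentile(L[low],[1,99],axis=0))
hh=q[:,2]>.055
for s in(-1,1):
    k=hh&(L[:,0]*s>35); print('ear',s,k.sum(),np.percentile(L[k],[2,50,98],axis=0),q[k][:,2].max())
mid=hh&(abs(L[:,0])<42)
for s in(-1,1):
    k=(q[:,2]>.03)&(L[:,0]*s>15)&(L[:,0]*s<42); print('roll',s,np.percentile(L[k],[2,50,98],axis=0),q[k][:,2].max())
np.save('D.npy',D)
B=[[x,y,0.008] for x,y in((-54,-46),(54,-46),(54,46),(-54,46))];E=[[x,y,65] for s in(-1,1) for x,y in((45*s,-26),(51*s,-26),(51*s,26),(45*s,26))]
B=np.array(B)*[1e-3,1e-3,1];E=np.array(E)/1e3
im=cv2.resize(p[110:235,300:400],None,fx=6,fy=6,interpolation=cv2.INTER_CUBIC)[:, :, ::-1].copy()
im=cv2.resize(im,None,fx=.8,fy=.8)
for poly,col in((B,(0,255,0)),(E[:4],(255,0,255)),(E[4:],(255,0,255))):
    u=(proj(c,d2w(D,poly))-[300,110])*4.8; cv2.polylines(im,[u.astype(np.int32)],True,col,1)
cv2.imwrite('pics/w6.png',im)
E
```

```text
((544.1485595703125, 292.630859375), (108.04497528076172, 95.76807403564453), 27.18840217590332)
1840 0.06784483702815003
yaw 0.47452713632590343
base x,y [[-53.57960691 -44.55837428]
 [ 51.51422947  46.84627467]]
ear -1 514 [[-50.87889704 -24.14943415]
 [-45.7766204   -0.09370547]
 [-35.29579169  24.83111824]] 0.06666135428830383
ear 1 526 [[ 35.27874558 -24.46635062]
 [ 45.12709077   0.57614354]
 [ 50.7228692   26.32177815]] 0.06784483702815003
roll -1 [[-40.82780925 -26.94126479]
 [-31.2747329   -4.00406969]
 [-20.10349377  24.95818581]] 0.06666135428830383
roll 1 [[ 18.85388848 -24.15761442]
 [ 26.68737492  -0.83954293]
 [ 39.65275144  28.29227047]] 0.06656943973044593
```

View pics/w6.png

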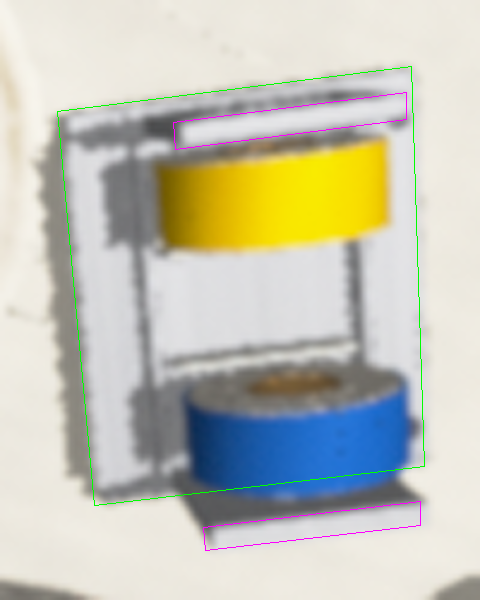

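The overlay fits: the base outline (green) and both ear tops (magenta) lie on the picture. Now I'll check the roll's offset in the hand and compute the approach.

```bash
python3 - <<'E'
from h import *
c,P=cloud('wrist'); p=c['p'];hsv=cv2.cvtColor(p,cv2.COLOR_RGB2HSV)
s=observe(); R=Ro.from_euler('xyz',s['tool_rot'])
m=((hsv[...,0]<6)|(hsv[...,0]>172))&(hsv[...,1]>150)&(hsv[...,2]>60); q=P[m]; T=R.inv().apply(q-s['position'])*1000
k=(abs(T)<60).all(1); T=T[k]; print(len(T),np.percentile(T,[1,50,99],axis=0))
g=R.inv().apply(P.reshape(-1,3)-s['position'])*1000
# front face gray/core: points near plane
k=(abs(g[:,1])<26)&(g[:,2]>-45)&(g[:,2]<15)&(g[:,0]>5)&(g[:,0]<30); print('front face x',np.percentile(g[k][:,0],[10,50,90]),g[k][:,2].min(),g[k][:,2].max())
D=np.load('D.npy'); 
t=d2w(D,[.003,0,.10]);print(t,move(t,[np.pi,0,D[2]+np.pi]))
E
```

```text
6230 [[ -8.21166184 -26.4355774  -44.63543761]
 [  2.50236728  -0.93484181 -41.40852955]
 [ 12.03661702  25.41921615 -21.44819742]]
front face x [ 6.96226903 12.15854721 12.71563071] -44.9083138947308 9.920281082297734
[0.54681709 0.29400161 0.1       ] (array([ 0.17314493,  9.31210766, 16.90558847]), array([ 0.00017331, -0.00061814, -0.12251518]))
```

>>> {"fn": "play_rows", "kwargs": {"motion": [[0.1, 4.7, 0, 0, 0, -0.06, -0.3], [0.3, 9.3, 0, 0, 0, -0.122, -0.3], [0.3, 9.3, 5, 0, 0, -0.122, -0.3], [0.3, 9.3, 10, 0, 0, -0.122, -0.3], [0.3, 9.3, 15, 0, 0, -0.122, -0.3]]}}

```text
clock: 7.4
position: [0.5443, 0.293, 0.1179]
tool_rot: [-3.141, -0.0, -2.666]
force: [2.2, 0.4, -1.2]
grip_width: 0.0552
finger_force: 32.8
```

>>> {"fn": "play_rows", "kwargs": {"motion": [[0, 0, 0.4, 0, 0, 0, -0.3], [0, 0, 0.4, 0, 0, 0, -0.3], [0, 0, 0.4, 0, 0, 0, -0.3], [0, 0, 0.4, 0, 0, 0, -0.3], [0, 0, 0.4, 0, 0, 0, -0.3]]}}

```text
clock: 7.9
position: [0.5459, 0.2944, 0.1171]
tool_rot: [-3.141, 0.002, -2.666]
force: [0.0, 0.1, -0.3]
grip_width: 0.0553
finger_force: 32.8
```

```bash
python3 - <<'E'
from h import *
D=np.load('D.npy'); s=observe();print(s['position'],s['qpos'],s['force'])
t=d2w(D,[.0018,0,.024]);print(t,move(t,[np.pi,0,D[2]+np.pi]))
E
```

```text
[0.54587095 0.29440648 0.11705352] [-0.09981409  0.75719133 -0.75686064  1.68184625  0.61734912  0.95422565
  0.95677151] [ 0.00805932  0.05127535 -0.34481417]
[0.54574968 0.29345331 0.024     ] (array([ 0.07562736, -0.07708014,  9.30522122]), array([-0.00022427,  0.00227778,  0.00118611]))
```

>>> {"fn": "play_rows", "kwargs": {"motion": [[0.1, -0.1, 3, 0, 0, 0, -0.3], [0.1, -0.1, 6, 0, 0, 0, -0.3], [0.1, -0.1, 7.5, 0, 0, 0, -0.3], [0.1, -0.1, 8.0, 0, 0, 0, -0.3], [0.1, -0.1, 8.0, 0, 0, 0, -0.3]]}}

```text
clock: 8.4
position: [0.5448, 0.2932, 0.0357]
tool_rot: [3.141, 0.0, -2.665]
force: [0.2, 0.3, -0.6]
grip_width: 0.0552
finger_force: 32.7
```

>>> {"fn": "play_rows", "kwargs": {"motion": [[0, 0, 0.3, 0, 0, 0, -0.3], [0, 0, 0.6, 0, 0, 0, -0.3], [0, 0, 0.9, 0, 0, 0, -0.3], [0, 0, 1.2, 0, 0, 0, -0.3], [0, 0, 1.4, 0, 0, 0, -0.3]]}}

```text
clock: 8.9
position: [0.5448, 0.2928, 0.0212]
tool_rot: [-3.142, -0.0, -2.666]
force: [-2.0, -1.8, 22.2]
grip_width: 0.0549
finger_force: 35.6
```

```bash
python3 - <<'E'
from h import *
D=np.load('D.npy'); s=observe();print(s['clock'],s['position'],s['force'])
t=d2w(D,[.0018,0,.022]);print(move(t,[np.pi,0,D[2]+np.pi]))
E
```

```text
8.9 [0.54479191 0.29281273 0.02115823] [-2.02222886 -1.83469883 22.23758884]
(array([-0.11448202,  0.01303803, -0.08417979]), array([-4.85431668e-05, -1.51579545e-05,  1.53663865e-03]))
```

It is seated on the bay floor at the expected height. Easing up, releasing and rising.

>>> {"fn": "play_rows", "kwargs": {"motion": [[0, 0, -0.1, 0, 0, 0, -0.3], [0, 0, -0.1, 0, 0, 0, 0.6], [0, 0, -0.1, 0, 0, 0, 0.6], [0, 0, -0.1, 0, 0, 0, 0.6], [0, 0, -0.1, 0, 0, 0, 0.6]]}}

```text
clock: 9.4
position: [0.5448, 0.2929, 0.0223]
tool_rot: [3.142, 0.0, -2.665]
force: [-0.2, 0.4, 0.3]
grip_width: 0.0685
finger_force: 0.0
```

>>> {"fn": "play_rows", "kwargs": {"motion": [[0, 0, -1, 0, 0, 0, 0.6], [0, 0, -4, 0, 0, 0, 0.6], [0, 0, -9, 0, 0, 0, 1], [0, 0, -14, 0, 0, 0, 1], [0, 0, -19, 0, 0, 0, 1]]}}

```text
clock: 9.9
position: [0.5443, 0.2928, 0.215]
tool_rot: [3.141, 0.0, -2.665]
force: [1.5, -0.4, 0.2]
grip_width: 0.0855
finger_force: 0.0
```

```bash
python3 - <<'E'
from h import *
D=np.load('D.npy')
print(move(d2w(D,[.07,-.05,.25]),[np.pi,0,D[2]+np.pi]))
E
```

```text
(array([-6.96948141, -5.02751507, -3.49676677]), array([3.20712391e-04, 9.39609082e-05, 2.22360106e-03]))
```

>>> {"fn": "play_rows", "kwargs": {"motion": [[-2, 0, -3, 0, 0, 0, 1], [-4, 0, -5, 0, 0, 0, 1], [-4, 0, -5, 0, 0, 0, 1], [-4, 0, -5, 0, 0, 0, 1], [-4, 0, -5, 0, 0, 0, 1]]}}

```text
clock: 10.4
position: [0.5795, 0.3108, 0.2616]
tool_rot: [-3.141, -0.001, -2.665]
force: [-0.5, -0.1, -1.0]
grip_width: 0.0859
finger_force: 0.0
```

```bash
python3 - <<'E'
from h import *
s=observe(); print(s['clock'],s['position'],s['tool_rot'])
grab('wrist'); c,P=cloud('wrist'); p=c['p']
D=np.load('D.npy')
Q=(P-[D[0],D[1],0]); R=np.array([[np.cos(D[2]),np.sin(D[2]),0],[-np.sin(D[2]),np.cos(D[2]),0],[0,0,1]]); L=Q@R.T*1000
hsv=cv2.cvtColor(p,cv2.COLOR_RGB2HSV); H=hsv[...,0]; S=(hsv[...,1]>130)&(hsv[...,2]>50)&(abs(L[...,0])<60)&(abs(L[...,1])<60)
for n,m in dict(y=(H>15)&(H<33),r=(H<6)|(H>172),b=(H>98)&(H<125)).items():
    q=L[S&m]; q=q[q[:,2]>25]; crest=q[q[:,2]>58]
    r=cv2.minAreaRect(q[:,:2].astype(np.float32)); print(n,len(q),np.percentile(q,[1,50,99],axis=0).round(1).tolist(),r[0],r[1],r[2], crest.mean(0) if len(crest) else 0)
ok=(abs(L[...,0])<56)&(abs(L[...,1])<50)
hh=L[ok&(L[...,2]>60)&(abs(L[...,0])>42)]
for s in(-1,1):
    k=hh[hh[:,0]*s>0]; print('ear',s,len(k),np.percentile(k,[2,50,98],axis=0).round(1).tolist())
    a=np.polyfit(k[:,1],k[:,0],1); print('slope',a)
a=[(-60,-60,0),(60,60,0),(-60,60,0),(60,-60,0)]; u=proj(c,d2w(D,np.array(a)/1e3)); b=np.r_[u.min(0),u.max(0)].astype(int); print(b)
b=np.clip(b,0,[559,419,559,419]); cr=p[b[1]:b[3],b[0]:b[2]]; f=min(700/cr.shape[1],600/cr.shape[0])
cv2.imwrite('pics/w7.png',cv2.resize(cr,None,fx=f,fy=f,interpolation=cv2.INTER_CUBIC)[:,:,::-1])
print(move([0.42,0.05,0.26],[np.pi,0,D[2]+np.pi-.75]))
E
```

```text
10.4 [0.57952377 0.31076843 0.26163082] [-3.14135900e+00 -1.39254671e-03 -2.66495859e+00]
y 945 [[-39.9, -24.8, 45.2], [-30.7, 0.3, 61.7], [-20.5, 26.8, 65.7]] (-30.12830352783203, 0.45777320861816406) (20.040433883666992, 52.97576904296875) 0.7134063243865967 [-30.25242894   0.61596792  62.64582142]
r 870 [[-13.3, -26.3, 45.0], [-3.3, -0.6, 61.8], [6.5, 25.2, 65.9]] (-3.4028968811035156, -0.5174674987792969) (20.021183013916016, 51.989078521728516) 0.16667473316192627 [-3.2803905  -0.92482813 62.67400712]
b 801 [[20.2, -22.3, 46.6], [29.5, 3.7, 61.7], [39.5, 29.2, 65.8]] (29.881574630737305, 3.533884048461914) (51.871002197265625, 19.948328018188477) 89.95942687988281 [29.75768898  3.15329779 62.66395074]
ear -1 298 [[-50.6, -23.5, 61.3], [-47.7, 0.8, 63.4], [-45.5, 25.1, 65.2]]
slope [-2.32488002e-03 -4.80317098e+01]
ear 1 1658 [[42.2, -48.8, 63.7], [46.6, 2.8, 293.0], [50.5, 49.1, 340.3]]
slope [-6.92710001e-04  4.63920811e+01]
[230  95 328 192]
(array([ 26.14114146, -15.84689932,   0.20284699]), array([-0.00079474, -0.00126389,  0.75202274]))
```

View pics/w7.png

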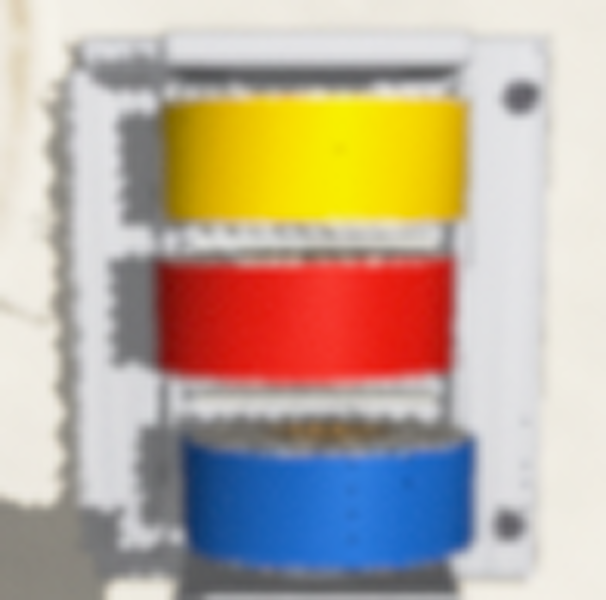

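All three rolls stand in their bays. Red is upright about 3 mm towards the near side, which is inside tolerance. The cores lie at about y = 0, −1 and +3 mm, so a straight insertion should work. Now to the axle.

>>> {"fn": "play_rows", "kwargs": {"motion": [[4.2, -2.4, 0, 0, 0, 0.15, 1], [8.4, -5, 0, 0, 0, 0.3, 1], [12.6, -7.5, 0, 0, 0, 0.45, 1], [16.8, -10, 0, 0, 0, 0.6, 1], [21, -12.6, 0, 0, 0, 0.75, 1]]}}

```text
clock: 10.95
position: [0.4494, 0.1011, 0.2617]
tool_rot: [-3.141, -0.001, 2.861]
force: [1.7, -0.3, -0.5]
grip_width: 0.0852
finger_force: 0.0
```

```bash
python3 - <<'E'
from h import *
D=np.load('D.npy'); D=D+[-.0003,.0006,0]; np.save('D.npy',D)
print(observe()['position'],move([0.40,-0.13,0.26],[np.pi,0,2.1]))
E
```

```text
[0.44943124 0.10108779 0.26169938] (array([ -1.64761733, -23.57392567,   0.18550478]), array([-9.89731842e-04, -4.96617465e-04,  7.61090006e-01]))
```

>>> {"fn": "play_rows", "kwargs": {"motion": [[-0.3, -4.7, 0, 0, 0, 0.15, 1], [-0.6, -9.4, 0, 0, 0, 0.3, 1], [-1, -14.1, 0, 0, 0, 0.45, 1], [-1.3, -18.8, 0, 0, 0, 0.6, 1], [-1.6, -23.5, 0, 0, 0, 0.75, 1]]}}

```text
clock: 11.45
position: [0.4018, -0.1294, 0.2622]
tool_rot: [-3.141, -0.0, 2.111]
force: [1.9, -0.2, -1.3]
grip_width: 0.0857
finger_force: 0.0
```

```bash
python3 - <<'E'
from h import *
print(observe()['position'],observe()['tool_rot'],move([0.412,-0.37,0.22],[np.pi,0,1.78]))
E
```

```text
[ 0.40180028 -0.1293656   0.26215975] [-3.14120192e+00 -1.37213219e-05  2.11126893e+00] (array([-21.15844752, -11.50539492,   4.22018018]), array([-3.89427239e-04,  5.11234563e-05,  3.31268929e-01]))
```

>>> {"fn": "play_rows", "kwargs": {"motion": [[-4.2, -2.3, 0.8, 0, 0, 0.07, 1], [-8.4, -4.6, 1.6, 0, 0, 0.14, 1], [-12.6, -6.9, 2.4, 0, 0, 0.21, 1], [-16.8, -9.2, 3.2, 0, 0, 0.28, 1], [-21.1, -11.5, 4.2, 0, 0, 0.331, 1]]}}

```text
clock: 11.95
position: [0.414, -0.3693, 0.2197]
tool_rot: [-3.141, -0.0, 1.784]
force: [0.8, 1.6, -0.5]
grip_width: 0.0853
finger_force: 0.0
```

>>> {"fn": "play_rows", "kwargs": {"motion": [[0, 0, 3, 0, 0, 0, 1], [0, 0, 6, 0, 0, 0, 1], [0, 0, 8, 0, 0, 0, 1], [0, 0, 8, 0, 0, 0, 1], [0, 0, 8, 0, 0, 0, 1]]}}

```text
clock: 12.45
position: [0.4146, -0.3674, 0.1406]
tool_rot: [-3.141, -0.001, 1.787]
force: [-0.4, -0.2, -0.0]
grip_width: 0.0854
finger_force: 0.0
```

```bash
python3 - <<'E'
from h import *
s=observe(); print(s['clock'],s['position'],s['tool_rot'],s['qpos'])
grab('wrist'); c,P=cloud('wrist'); p=c['p']; R=Ro.from_euler('xyz',s['tool_rot'])
T=R.inv().apply(P.reshape(-1,3)-s['position']).reshape(P.shape)*1000; z=P[...,2]*1000
k=(abs(P[...,0]-.40)<.06)&(P[...,1]>-.43)&(P[...,1]<-.24)&(z>5)&(z<40)&(abs(T[...,1])<27)
g=p.max(2); 
rod=k&(g>110)&(z<20)&(T[...,0]>20); q=T[rod]; print('rod',len(q),np.percentile(q,[1,50,99],axis=0).round(1).tolist(),np.polyfit(q[:,0],q[:,1],1))
top=k&(z>30); q=T[top]; print('tabtop',len(q),np.percentile(q,[1,50,99],axis=0).round(1).tolist(),np.polyfit(q[:,0],q[:,1],1),z[top].max())
cv2.imwrite('pics/w8.png',p[:,:,::-1])
E
```

```text
12.45 [ 0.41461468 -0.36742022  0.14059047] [-3.14128240e+00 -6.06537612e-04  1.78678225e+00] [ 0.81987441  0.5371551  -0.27659215  1.86051216  0.20145513  0.77166642
  0.65120208]
rod 2263 [[21.3, -14.1, 124.5], [71.3, -6.1, 127.1], [114.9, 1.4, 133.5]] [-0.01206323 -5.23789928]
tabtop 791 [[-29.7, -12.9, 104.3], [-10.9, -5.2, 106.0], [6.0, 3.0, 110.1]] [-0.01496188 -5.23520044] 36.73730108795822
```

View pics/w8.png

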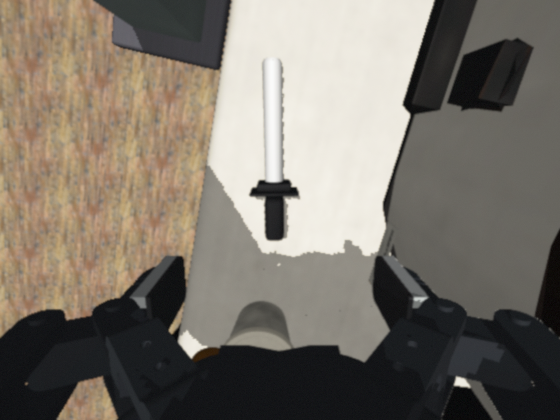

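The axle is ahead of the fingers at (273,60–240), lying nearly along tool x. I'll take the tab.

```bash
python3 - <<'E'
from h import *
s=observe(); R=Ro.from_euler('xyz',s['tool_rot'])
g=R.apply(np.array([-12,-5.1,0])/1e3)+s['position']; print(g)
print(move([g[0],g[1],.005],[np.pi,0,1.799]))
E
```

```text
[ 0.41260572 -0.38051415  0.14121786]
(array([-1.1932557 , -0.51676803, 13.62178242]), array([ 0.00049383,  0.00049813, -0.0121781 ]))
```

>>> {"fn": "play_rows", "kwargs": {"motion": [[-1.2, -0.5, 2, 0, 0, -0.012, 1], [-1.2, -0.5, 5, 0, 0, -0.012, 1], [-1.2, -0.5, 8, 0, 0, -0.012, 1], [-1.2, -0.5, 11, 0, 0, -0.012, 1], [-1.2, -0.5, 11, 0, 0, -0.012, 1]]}}

```text
clock: 13.0
position: [0.4116, -0.3796, 0.0286]
tool_rot: [-3.14, -0.003, 1.799]
force: [0.0, -0.3, 1.1]
grip_width: 0.0855
finger_force: 0.0
```

```bash
python3 - <<'E'
from h import *
s=observe();print(s['position'],s['tool_rot'],s['force'],move([.4126,-.3805,.005],[np.pi,0,1.799]))
E
```

```text
[ 0.41156487 -0.37957732  0.02861364] [-3.13956591e+00 -2.57745863e-03  1.79901799e+00] [ 0.00694022 -0.27902172  1.08422558] (array([-0.11938074,  0.08473914,  2.36089743]), array([-2.02676471e-03, -2.57743952e-03,  2.05987182e-05]))
```

>>> {"fn": "play_rows", "kwargs": {"motion": [[-0.1, 0.1, 1, 0, 0, 0, 1], [-0.1, 0.1, 2, 0, 0, 0, 1], [-0.1, 0.1, 2.3, 0, 0, 0, 0.5], [-0.1, 0.1, 2.3, 0, 0, 0, 0], [-0.1, 0.1, 2.3, 0, 0, 0, -0.9]], "squeeze": 60}}

```text
clock: 13.5
position: [0.4139, -0.3814, 0.0078]
tool_rot: [3.141, 0.0, 1.799]
force: [0.8, 0.3, 0.4]
grip_width: 0.0439
finger_force: 0.0
```

>>> {"fn": "play_rows", "kwargs": {"motion": [[0, 0, 0, 0, 0, 0, -0.9], [0, 0, 0, 0, 0, 0, -0.9], [0, 0, 0, 0, 0, 0, -0.9], [0, 0, 0, 0, 0, 0, -0.9], [0, 0, 0, 0, 0, 0, -0.9]]}}

```text
clock: 14.0
position: [0.4139, -0.3813, 0.0078]
tool_rot: [3.141, 0.0, 1.799]
force: [-0.7, 0.6, 6.2]
grip_width: 0.0151
finger_force: 58.6
```

>>> {"fn": "play_rows", "kwargs": {"motion": [[0, 0, 0, 0, 0, 0, -0.9], [0, 0, 0, 0, 0, 0, -0.9], [0, 0, 0, 0, 0, 0, -0.9], [0, 0, -0.5, 0, 0, 0, -0.9], [0, 0, -1, 0, 0, 0, -0.9]]}}

```text
clock: 14.5
position: [0.4137, -0.3812, 0.0177]
tool_rot: [-3.142, -0.0, 1.799]
force: [0.3, 0.5, -0.4]
grip_width: 0.0151
finger_force: 58.4
```

>>> {"fn": "play_rows", "kwargs": {"motion": [[0, 0, -5, 0, 0, 0, -0.9], [0, 0, -10, 0, 0, 0, -0.9], [0, 0, -15, 0, 0, 0, -0.9], [0, 0, -15, 0, 0, 0, -0.9], [0, 0, -15, 0, 0, 0, -0.9]]}}

```text
clock: 15.0
position: [0.4139, -0.3816, 0.1687]
tool_rot: [3.14, 0.002, 1.798]
force: [-0.2, 0.4, -2.2]
grip_width: 0.015
finger_force: 58.8
```

```bash
python3 - <<'E'
from h import *
s=observe(); print(s['clock'],s['position'],s['tool_rot'])
grab('wrist'); c,P=cloud('wrist'); p=c['p']; R=Ro.from_euler('xyz',s['tool_rot'])
T=R.inv().apply(P.reshape(-1,3)-s['position']).reshape(P.shape)*1000
k=(abs(T[...,1])<14)&(T[...,2]>-40)&(T[...,2]<25)&(T[...,0]>28)&(T[...,0]<150)&(p.max(2)>100); q=T[k]
print(len(q),np.percentile(q,[1,50,99.5],axis=0).round(1).tolist(),q[:,0].max(),np.polyfit(q[:,0],q[:,1],1))
e=np.array([q[(q[:,0]>a)&(q[:,0]<a+10)][:,2].min() for a in range(35,110,10)]); e2=[np.percentile(q[(q[:,0]>a)&(q[:,0]<a+10)][:,2],5).round(1) for a in range(35,110,10)];print(e.round(1),e2)
D=np.load('D.npy'); print(D,move([.42,-.10,.26],[np.pi,0,1.1]))
cv2.imwrite('pics/w9.png',p[:,:,::-1])
E
```

```text
15.0 [ 0.41389268 -0.38161424  0.16872162] [3.14031265e+00 2.13375480e-03 1.79847875e+00]
7620 [[30.7, -8.6, -8.0], [75.5, -0.7, -5.8], [110.9, 7.2, 1.3]] 112.936275009462 [-0.00144814 -0.62591798]
[-8.4 -8.5 -8.7 -8.8 -8.7 -8.5 -8.4 -9.1] [np.float64(-7.5), np.float64(-7.4), np.float64(-7.5), np.float64(-7.5), np.float64(-7.5), np.float64(-7.4), np.float64(-7.5), np.float64(-7.6)]
[0.54384856 0.29323086 0.47452714] (array([27.23598189,  6.9933091 , -9.26951876]), array([-3.37379921e-05,  2.07311798e-04,  6.98591818e-01]))
```

View pics/w9.png

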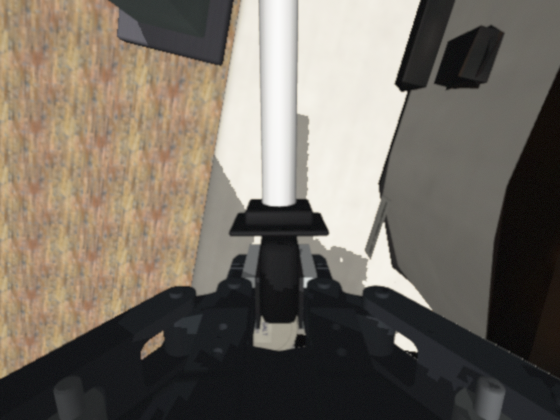

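The axle is held straight and level; the rod axis sits at TCP height. Carrying it to the dispenser.

>>> {"fn": "play_rows", "kwargs": {"motion": [[3.5, 0.6, -3, 0, 0, 0.13, -0.9], [8, 1.5, -6, 0, 0, 0.26, -0.9], [12.7, 3, -9, 0, 0, 0.4, -0.9], [17.5, 4.5, -9, 0, 0, 0.54, -0.9], [22.2, 5.7, -9, 0, 0, 0.68, -0.9]]}}

```text
clock: 15.55
position: [0.4185, -0.1714, 0.2566]
tool_rot: [-3.141, -0.0, 1.138]
force: [0.8, 0.5, -0.9]
grip_width: 0.0148
finger_force: 58.7
```

```bash
python3 - <<'E'
from h import *
D=np.load('D.npy'); D=D+[-.0002,.00045,0]; np.save('D.npy',D)
s=observe();print(s['position'],s['tool_rot'],s['qpos'],move([.41,.09,.26],[np.pi,0,.5]))
E
```

```text
[ 0.41852261 -0.17143493  0.25658264] [-3.14107270e+00 -9.45227588e-05  1.13823291e+00] [ 0.48197578  0.22406601 -0.26329376  1.99225048  0.07171475  0.93447531
 -0.25028041] (array([ 23.37828922, -11.73327723,  -0.33342523]), array([-5.32345658e-04,  7.46332990e-05,  6.38232916e-01]))
```

>>> {"fn": "play_rows", "kwargs": {"motion": [[4.2, -2.1, 0, 0, 0, 0.13, -0.9], [8.4, -4.2, 0, 0, 0, 0.26, -0.9], [12.6, -6.3, 0, 0, 0, 0.39, -0.9], [16.8, -8.4, 0, 0, 0, 0.52, -0.9], [21, -10.5, -0.3, 0, 0, 0.638, -0.9]]}}

```text
clock: 16.05
position: [0.4114, 0.029, 0.2572]
tool_rot: [-3.14, 0.002, 0.555]
force: [0.9, 0.0, -0.4]
grip_width: 0.0153
finger_force: 58.7
```

```bash
python3 - <<'E'
from h import *
D=np.load('D.npy')
s=observe();print(s['position'],s['tool_rot'],s['qpos'],move(d2w(D,[-.200,0,.15]),[np.pi,0,D[2]]))
E
```

```text
[0.41138634 0.02899135 0.25723809] [-3.14038168e+00  2.20854778e-03  5.54716798e-01] [ 0.09394899  0.16162706 -0.34453009  2.07375387  0.06780547  0.91914442
 -1.30381037] (array([  5.27215127, -17.12272727,  10.73293435]), array([-0.00112177,  0.00225592,  0.08018828]))
```

>>> {"fn": "play_rows", "kwargs": {"motion": [[1, -4.5, 0, 0, 0, 0.03, -0.9], [2.5, -9, 0, 0, 0, 0.06, -0.9], [4, -13, 2, 0, 0, 0.08, -0.9], [5, -16.5, 5, 0, 0, 0.08, -0.9], [5.2, -17, 9.5, 0, 0, 0.08, -0.9]]}}

```text
clock: 16.55
position: [0.3653, 0.2033, 0.1627]
tool_rot: [-3.139, -0.002, 0.484]
force: [2.5, -1.2, -1.8]
grip_width: 0.0151
finger_force: 58.7
```

>>> {"fn": "play_rows", "kwargs": {"motion": [[0, 0, 0, 0, 0, 0, -0.9], [0, 0, 0, 0, 0, 0, -0.9], [0, 0, 0, 0, 0, 0, -0.9], [0, 0, 0, 0, 0, 0, -0.9], [0, 0, 0, 0, 0, 0, -0.9]]}}

```text
clock: 17.05
position: [0.367, 0.199, 0.1646]
tool_rot: [3.141, -0.002, 0.478]
force: [0.9, -0.0, -1.2]
grip_width: 0.0153
finger_force: 58.7
```

```bash
cat >> h.py <<'E'
def rep(x,y=0,z=.0395):
    D=np.load('D.npy'); s=observe(); R=np.array([[np.cos(D[2]),np.sin(D[2])],[-np.sin(D[2]),np.cos(D[2])]])
    L=R@(s['position'][:2]-D[:2])*1000; F=R@s['force'][:2]
    print(s['clock'],'D xy',L.round(2),'z',(s['position'][2]*1000).round(2),'yaw err',(s['tool_rot'][2]-D[2]).round(4),'F',F.round(1),s['force'][2].round(1))
    a,b=move(d2w(D,[x,y,z]),[np.pi,0,D[2]]); print(a.round(3),b.round(4))
E
python3 - <<'E'
from h import *
rep(-.200)
p,d,c=grab('scene'); cv2.imwrite('pics/s1.png',cv2.resize(p[180:340,60:300],None,fx=3,fy=3,interpolation=cv2.INTER_CUBIC)[:,:,::-1])
E
```

```text
17.05 D xy [-200.38   -3.54] z 164.56 yaw err 0.0035 F [ 0.8 -0.4] -1.2
[ 0.013 -0.357 12.506] [ 0.0003 -0.0021  0.0035]
```

I've now viewed 12 pictures, which is over the limit of 10, so I won't view any more. From here I'll go by numbers only.

>>> {"fn": "play_rows", "kwargs": {"motion": [[0, -0.2, 4, 0, 0, 0.003, -0.9], [0, -0.36, 8, 0, 0, 0.003, -0.9], [0, -0.36, 12, 0, 0, 0.003, -0.9], [0, -0.36, 12.5, 0, 0, 0.003, -0.9], [0, -0.36, 12.5, 0, 0, 0.003, -0.9]]}}

```text
clock: 17.6
position: [0.3644, 0.2024, 0.0386]
tool_rot: [3.141, 0.001, 0.477]
force: [0.6, 0.6, 0.9]
grip_width: 0.0148
finger_force: 58.7
```

```bash
python3 - <<'E'
from h import *
rep(-.200)
s=observe(); R=Ro.from_euler('xyz',s['tool_rot'])
grab('wrist'); c,P=cloud('wrist'); p=c['p']
T=R.inv().apply(P.reshape(-1,3)-s['position']).reshape(P.shape)*1000
k=(abs(T[...,1])<14)&(T[...,2]>-20)&(T[...,2]<25)&(T[...,0]>32)&(T[...,0]<135)&(p.max(2)>100); q=T[k]
print(len(q),np.percentile(q,[1,50,99.5],axis=0).round(1).tolist(),q[:,0].max())
for a in range(35,125,15):
    r=q[(q[:,0]>a)&(q[:,0]<a+15)]; print(a,len(r),(np.percentile(r[:,1],[1,99]).sum()/2).round(2), np.percentile(r[:,2],5).round(2)) if len(r) else 0
L=(P-[*np.load('D.npy')[:2],0]); 
k=(T[...,0]>130)&(T[...,0]<165)&(P[...,2]>.058)&(P[...,2]<.075)&(abs(T[...,1])<60); q=T[k]; print('ear',len(q))
if len(q): print(np.percentile(q,[1,50,99],axis=0).round(2))
E
```

```text
17.6 D xy [-201.16    0.73] z 38.64 yaw err 0.0022 F [0.8 0.3] 0.9
[ 0.116  0.073 -0.086] [0.0004 0.0014 0.0022]
7451 [[33.1, -7.6, -8.1], [76.4, 0.2, -5.8], [111.0, 8.0, 1.0]] 112.87544408151805
35 1173 0.12 -7.52
50 1265 0.34 -7.58
65 1419 0.15 -7.53
80 1534 0.02 -7.58
95 1696 0.16 -7.56
110 144 -0.03 -7.02
ear 0
```

>>> {"fn": "play_rows", "kwargs": {"motion": [[0.6, 0.07, -0.08, 0, 0, 0.002, -0.9], [1.2, 0.07, -0.08, 0, 0, 0.002, -0.9], [1.8, 0.07, -0.08, 0, 0, 0.002, -0.9], [2.2, 0.07, -0.08, 0, 0, 0.002, -0.9], [2.6, 0.07, -0.08, 0, 0, 0.002, -0.9]]}}

```text
clock: 18.15
position: [0.3886, 0.214, 0.0394]
tool_rot: [-3.141, -0.0, 0.474]
force: [0.4, 0.2, -1.3]
grip_width: 0.0152
finger_force: 58.7
```

```bash
python3 - <<'E'
from h import *
rep(-.168)
E
```

```text
18.15 D xy [-1.7438e+02 -6.0000e-02] z 39.44 yaw err -0.0006 F [0.5 0. ] -1.3
[ 0.638 -0.006 -0.006] [-0.0001 -0.0004 -0.0006]
```

>>> {"fn": "play_rows", "kwargs": {"motion": [[0.2, 0, 0, 0, 0, 0, -0.9], [0.4, 0, 0, 0, 0, 0, -0.9], [0.6, 0, 0, 0, 0, 0, -0.9], [0.7, 0, 0, 0, 0, 0, -0.9], [0.7, 0, 0, 0, 0, 0, -0.9]]}}

```text
clock: 18.65
position: [0.3943, 0.217, 0.0392]
tool_rot: [-3.141, 0.0, 0.474]
force: [0.6, -0.8, -1.2]
grip_width: 0.0147
finger_force: 58.7
```

>>> {"fn": "play_rows", "kwargs": {"motion": [[0.1, 0, 0, 0, 0, 0, -0.9], [0.2, 0, 0, 0, 0, 0, -0.9], [0.3, 0, 0, 0, 0, 0, -0.9], [0.4, 0, 0, 0, 0, 0, -0.9], [0.4, 0, 0, 0, 0, 0, -0.9]]}}

```text
clock: 19.15
position: [0.398, 0.2188, 0.0392]
tool_rot: [-3.141, -0.0, 0.474]
force: [0.0, -0.9, -0.9]
grip_width: 0.0151
finger_force: 58.7
```

```bash
python3 - <<'E'
from h import *
rep(-.145)
E
```

```text
19.15 D xy [-1.6378e+02 -1.0000e-02] z 39.21 yaw err -0.0003 F [-0.4 -0.8] -0.9
[ 1.878e+00 -1.000e-03 -2.900e-02] [-0.0001 -0.0001 -0.0003]
```

The nose is in yellow's core with no force. Going on to red.

>>> {"fn": "play_rows", "kwargs": {"motion": [[0.4, 0, 0, 0, 0, 0, -0.9], [0.8, 0, 0, 0, 0, 0, -0.9], [1.2, 0, 0, 0, 0, 0, -0.9], [1.6, 0, 0, 0, 0, 0, -0.9], [1.9, 0, 0, 0, 0, 0, -0.9]]}}

```text
clock: 19.65
position: [0.4151, 0.2277, 0.0392]
tool_rot: [-3.141, -0.0, 0.474]
force: [-0.5, 0.6, -0.2]
grip_width: 0.0151
finger_force: 58.7
```

>>> {"fn": "play_rows", "kwargs": {"motion": [[0.1, 0, 0, 0, 0, 0, -0.9], [0.2, 0, 0, 0, 0, 0, -0.9], [0.3, 0, 0, 0, 0, 0, -0.9], [0.4, 0, 0, 0, 0, 0, -0.9], [0.5, 0, 0, 0, 0, 0, -0.9]]}}

```text
clock: 20.15
position: [0.4192, 0.2298, 0.0392]
tool_rot: [-3.142, -0.0, 0.474]
force: [0.5, 0.1, -0.5]
grip_width: 0.0151
finger_force: 58.7
```

```bash
python3 - <<'E'
from h import *
rep(-.135)
E
```

```text
20.15 D xy [-139.91    0.  ] z 39.23 yaw err -0.0002 F [ 0.4 -0.2] -0.5
[ 0.491  0.    -0.027] [-0.0001 -0.     -0.0002]
```

>>> {"fn": "play_rows", "kwargs": {"motion": [[0.1, 0, 0, 0, 0, 0, -0.9], [0.2, 0, 0, 0, 0, 0, -0.9], [0.3, 0, 0, 0, 0, 0, -0.9], [0.4, 0, 0, 0, 0, 0, -0.9], [0.5, 0, 0, 0, 0, 0, -0.9]]}}

```text
clock: 20.65
position: [0.4237, 0.232, 0.0392]
tool_rot: [-3.142, 0.0, 0.474]
force: [-0.5, -0.4, -0.9]
grip_width: 0.0155
finger_force: 58.7
```

>>> {"fn": "play_rows", "kwargs": {"motion": [[0.1, 0, 0, 0, 0, 0, -0.9], [0.2, 0, 0, 0, 0, 0, -0.9], [0.2, 0, 0, 0, 0, 0, -0.9], [0.2, 0, 0, 0, 0, 0, -0.9], [0.2, 0, 0, 0, 0, 0, -0.9]]}}

```text
clock: 21.15
position: [0.4254, 0.2329, 0.0392]
tool_rot: [-3.142, -0.0, 0.474]
force: [-0.1, 0.6, -1.2]
grip_width: 0.0153
finger_force: 58.7
```

```bash
python3 - <<'E'
from h import *
rep(-.115)
E
```

```text
21.15 D xy [-1.3296e+02 -1.0000e-02] z 39.21 yaw err -0.0003 F [0.2 0.6] -1.2
[ 1.796e+00 -1.000e-03 -2.900e-02] [-0.0001 -0.     -0.0003]
```

>>> {"fn": "play_rows", "kwargs": {"motion": [[0.4, 0, 0, 0, 0, 0, -0.9], [0.8, -0.1, 0, 0, 0, 0, -0.9], [1.2, -0.1, 0, 0, 0, 0, -0.9], [1.6, -0.1, 0, 0, 0, 0, -0.9], [1.8, -0.1, 0, 0, 0, 0, -0.9]]}}

```text
clock: 21.65
position: [0.4414, 0.2423, 0.0392]
tool_rot: [-3.141, -0.0, 0.474]
force: [0.1, -0.5, -0.9]
grip_width: 0.0151
finger_force: 58.7
```

>>> {"fn": "play_rows", "kwargs": {"motion": [[0.2, 0, 0, 0, 0, 0, -0.9], [0.4, 0, 0, 0, 0, 0, -0.9], [0.5, 0, 0, 0, 0, 0, -0.9], [0.6, 0, 0, 0, 0, 0, -0.9], [0.7, 0, 0, 0, 0, 0, -0.9]]}}

```text
clock: 22.15
position: [0.4472, 0.2452, 0.0392]
tool_rot: [-3.142, 0.0, 0.474]
force: [-0.1, -0.7, -0.7]
grip_width: 0.0151
finger_force: 58.7
```

```bash
python3 - <<'E'
from h import *
rep(-.103)
E
```

```text
22.15 D xy [-107.93    0.98] z 39.2 yaw err -0.0003 F [-0.4 -0.6] -0.7
[ 0.493  0.098 -0.03 ] [-0.0001  0.0001 -0.0003]
```

>>> {"fn": "play_rows", "kwargs": {"motion": [[0.1, 0, 0, 0, 0, 0, -0.9], [0.2, 0, 0, 0, 0, 0, -0.9], [0.3, 0, 0, 0, 0, 0, -0.9], [0.4, 0, 0, 0, 0, 0, -0.9], [0.4, 0, 0, 0, 0, 0, -0.9]]}}

```text
clock: 22.65
position: [0.4509, 0.2471, 0.0392]
tool_rot: [-3.142, -0.0, 0.474]
force: [-0.0, -0.5, -1.3]
grip_width: 0.0146
finger_force: 58.7
```

```bash
python3 - <<'E'
from h import *
rep(-.0875)
E
```

```text
22.65 D xy [-103.8    1. ] z 39.21 yaw err -0.0002 F [-0.2 -0.4] -1.3
[ 1.63   0.099 -0.029] [-0.0001 -0.0001 -0.0002]
```

The nose is in blue's core. On to just before the far bore, centred.

>>> {"fn": "play_rows", "kwargs": {"motion": [[0.4, 0.03, -0.03, 0, 0, 0, -0.9], [0.8, 0.06, -0.05, 0, 0, 0, -0.9], [1.2, 0.1, -0.07, 0, 0, 0, -0.9], [1.5, 0.1, -0.07, 0, 0, 0, -0.9], [1.6, 0.1, -0.07, 0, 0, 0, -0.9]]}}

```text
clock: 23.15
position: [0.4658, 0.2537, 0.0399]
tool_rot: [-3.141, -0.0, 0.474]
force: [1.0, -0.1, -1.0]
grip_width: 0.0152
finger_force: 58.7
```

>>> {"fn": "play_rows", "kwargs": {"motion": [[0.1, 0, 0, 0, 0, 0, -0.9], [0.2, 0, 0, 0, 0, 0, -0.9], [0.3, 0, 0, 0, 0, 0, -0.9], [0.4, 0, 0, 0, 0, 0, -0.9], [0.4, 0, 0, 0, 0, 0, -0.9]]}}

```text
clock: 23.65
position: [0.4691, 0.2554, 0.0399]
tool_rot: [-3.141, -0.0, 0.474]
force: [1.0, 0.7, -1.4]
grip_width: 0.0148
finger_force: 58.7
```

```bash
python3 - <<'E'
from h import *
rep(-.079,z=.0399)
E
```

```text
23.65 D xy [-8.381e+01  1.000e-02] z 39.93 yaw err -0.0002 F [1.1 0.1] -1.4
[0.481 0.    0.003] [-0.0001 -0.0001 -0.0002]
```

>>> {"fn": "play_rows", "kwargs": {"motion": [[0.06, 0, 0, 0, 0, 0, -0.9], [0.12, 0, 0, 0, 0, 0, -0.9], [0.18, 0, 0, 0, 0, 0, -0.9], [0.24, 0, 0, 0, 0, 0, -0.9], [0.24, 0, 0, 0, 0, 0, -0.9]]}}

```text
clock: 24.15
position: [0.4712, 0.2565, 0.0399]
tool_rot: [-3.141, -0.0, 0.474]
force: [-0.2, 0.2, -1.6]
grip_width: 0.0149
finger_force: 58.7
```

>>> {"fn": "play_rows", "kwargs": {"motion": [[0.05, 0, 0, 0, 0, 0, -0.9], [0.1, 0, 0, 0, 0, 0, -0.9], [0.15, 0, 0, 0, 0, 0, -0.9], [0.15, 0, 0, 0, 0, 0, -0.9], [0.15, 0, 0, 0, 0, 0, -0.9]]}}

```text
clock: 24.65
position: [0.4725, 0.2571, 0.0399]
tool_rot: [-3.142, -0.0, 0.474]
force: [-0.7, 0.3, -0.8]
grip_width: 0.0149
finger_force: 58.7
```

```bash
python3 - <<'E'
from h import *
rep(-.074,z=.0399)
E
```

```text
24.65 D xy [-8.001e+01 -3.000e-02] z 39.92 yaw err -0.0002 F [-0.5  0.6] -0.8
[ 0.601 -0.003  0.002] [-0.0001 -0.0001 -0.0002]
```

>>> {"fn": "play_rows", "kwargs": {"motion": [[0.05, 0, 0, 0, 0, 0, -0.9], [0.1, 0, 0, 0, 0, 0, -0.9], [0.15, 0, 0, 0, 0, 0, -0.9], [0.2, 0, 0, 0, 0, 0, -0.9], [0.2, 0, 0, 0, 0, 0, -0.9]]}}

```text
clock: 25.15
position: [0.4743, 0.258, 0.0399]
tool_rot: [-3.141, -0.0, 0.474]
force: [-0.9, 0.2, -1.7]
grip_width: 0.0153
finger_force: 58.7
```

```bash
python3 - <<'E'
from h import *
rep(-.074,z=.0399)
E
```

```text
25.15 D xy [-7.796e+01 -2.000e-02] z 39.9 yaw err -0.0003 F [-0.7  0.6] -1.7
[ 0.396 -0.002 -0.   ] [-0.0001 -0.0001 -0.0003]
```

>>> {"fn": "play_rows", "kwargs": {"motion": [[0.05, 0, 0, 0, 0, 0, -0.9], [0.1, 0, 0, 0, 0, 0, -0.9], [0.15, 0, 0, 0, 0, 0, -0.9], [0.2, 0, 0, 0, 0, 0, -0.9], [0.2, 0, 0, 0, 0, 0, -0.9]]}}

```text
clock: 25.65
position: [0.4761, 0.2589, 0.0399]
tool_rot: [-3.142, -0.0, 0.474]
force: [-0.3, -0.2, -0.6]
grip_width: 0.0149
finger_force: 58.7
```

>>> {"fn": "play_rows", "kwargs": {"motion": [[0.05, 0, 0, 0, 0, 0, -0.9], [0.1, 0, 0, 0, 0, 0, -0.9], [0.1, 0, 0, 0, 0, 0, -0.9], [0.1, 0, 0, 0, 0, 0, -0.9], [0.1, 0, 0, 0, 0, 0, -0.9]]}}

```text
clock: 26.15
position: [0.4769, 0.2594, 0.0399]
tool_rot: [-3.142, -0.0, 0.474]
force: [0.0, 0.3, -1.6]
grip_width: 0.0149
finger_force: 58.7
```

```bash
python3 - <<'E'
from h import *
rep(-.074,z=.0399)
E
```

```text
26.15 D xy [-7.503e+01 -1.000e-02] z 39.93 yaw err -0.0003 F [0.1 0.2] -1.6
[ 0.103 -0.002  0.003] [-0.0001 -0.     -0.0003]
```

>>> {"fn": "play_rows", "kwargs": {"motion": [[0.03, 0, 0, 0, 0, 0, -0.9], [0.06, 0, 0, 0, 0, 0, -0.9], [0.1, 0, 0, 0, 0, 0, -0.9], [0.1, 0, 0, 0, 0, 0, -0.9], [0.1, 0, 0, 0, 0, 0, -0.9]]}}

```text
clock: 26.65
position: [0.4775, 0.2596, 0.0398]
tool_rot: [3.142, 0.001, 0.474]
force: [-4.6, -1.2, 1.6]
grip_width: 0.015
finger_force: 59.1
```

```bash
python3 - <<'E'
from h import *
rep(-.074,z=.0399)
E
```

```text
26.65 D xy [-7.44e+01 -7.00e-02] z 39.82 yaw err -0.0002 F [-4.6  1. ] 1.6
[ 0.04  -0.007 -0.008] [ 0.0001  0.0007 -0.0002]
```

Shoulder contact is at x = −74.4 mm with 4.6 N, where home was expected. A light press, a slight lowering, then release.

>>> {"fn": "play_rows", "kwargs": {"motion": [[0.03, 0, 0.02, 0, 0, 0, -0.9], [0.05, 0, 0.03, 0, 0, 0, -0.9], [0.05, 0, 0.04, 0, 0, 0, -0.9], [0.05, 0, 0.04, 0, 0, 0, -0.9], [0.05, 0, 0.04, 0, 0, 0, -0.9]]}}

```text
clock: 27.15
position: [0.4775, 0.2596, 0.0393]
tool_rot: [3.141, 0.002, 0.474]
force: [-5.7, -3.5, 2.7]
grip_width: 0.0149
finger_force: 59.3
```

```bash
python3 - <<'E'
from h import *
rep(-.074,z=.0395)
E
```

```text
27.15 D xy [-7.439e+01 -6.000e-02] z 39.34 yaw err -0.0001 F [-6.7 -0.5] 2.7
[ 0.039 -0.006 -0.016] [ 0.0003  0.0016 -0.0001]
```

It is a hard stop, so the axle is home. Releasing.

>>> {"fn": "play_rows", "kwargs": {"motion": [[0, 0, 0, 0, 0, 0, -0.3], [0, 0, 0, 0, 0, 0, 0], [0, 0, 0, 0, 0, 0, 0], [0, 0, 0, 0, 0, 0, 0], [0, 0, 0, 0, 0, 0, 0]]}}

```text
clock: 27.65
position: [0.4784, 0.2601, 0.0395]
tool_rot: [-3.141, -0.0, 0.474]
force: [0.2, 0.4, 0.4]
grip_width: 0.0424
finger_force: 0.0
```

>>> {"fn": "play_rows", "kwargs": {"motion": [[0, 0, -1, 0, 0, 0, 0], [0, 0, -3, 0, 0, 0, 0], [0, 0, -6, 0, 0, 0, 0], [0, 0, -10, 0, 0, 0, 0], [0, 0, -14, 0, 0, 0, 0]]}}

```text
clock: 28.15
position: [0.4779, 0.26, 0.1816]
tool_rot: [-3.141, 0.0, 0.475]
force: [-0.8, -0.4, 0.2]
grip_width: 0.0424
finger_force: 0.0
```

>>> {"fn": "play_rows", "kwargs": {"motion": [[-2, 0, -3, 0, 0, 0, 0], [-2, 0, -6, 0, 0, 0, 0], [-2, 0, -6, 0, 0, 0, 0], [-2, 0, -6, 0, 0, 0, 0], [-2, 0, -6, 0, 0, 0, 0]]}}

```text
clock: 28.65
position: [0.4602, 0.2507, 0.239]
tool_rot: [-3.142, 0.001, 0.474]
force: [0.2, 1.1, -0.1]
grip_width: 0.0425
finger_force: 0.0
```

```bash
python3 - <<'E'
from h import *
rep(-.074)
grab('wrist'); c,P=cloud('wrist'); p=c['p']; D=np.load('D.npy')
R=np.array([[np.cos(D[2]),np.sin(D[2]),0],[-np.sin(D[2]),np.cos(D[2]),0],[0,0,1]]); L=(P-[D[0],D[1],0])@R.T*1000
hsv=cv2.cvtColor(p,cv2.COLOR_RGB2HSV); H=hsv[...,0]; S=(hsv[...,1]>130)&(hsv[...,2]>50)&(abs(L[...,0])<60)&(abs(L[...,1])<60)
for n,m in dict(y=(H>15)&(H<33),r=(H<6)|(H>172),b=(H>98)&(H<125)).items():
    q=L[S&m]; q=q[q[:,2]>45]; r=cv2.minAreaRect(q[:,:2].astype(np.float32)); print(n,len(q),r,q[:,2].max())
k=(L[...,0]<-50)&(L[...,0]>-105)&(abs(L[...,1])<30)&(L[...,2]>25)&(L[...,2]<80)&(p.max(2)<90); q=L[k]; print('axle black',len(q),np.percentile(q,[1,50,99],axis=0).round(1).tolist())
k=(L[...,0]<62)&(L[...,0]>51.5)&(abs(L[...,1])<12)&(L[...,2]>30)&(L[...,2]<55); print('tip',k.sum(),L[k].max(0) if k.any() else 0)
E
```

```text
28.65 D xy [-93.89  -0.1 ] z 238.99 yaw err -0.0001 F [0.7 0.8] -0.1
[ 2.0080e+00 -1.0000e-02  1.9947e+01] [-0.      0.0009 -0.0001]
y 1063 ((-30.593013763427734, 0.2640838623046875), (20.292724609375, 52.03669738769531), 0.0627051591873169) 66.9127702399348
r 1122 ((-3.329169273376465, -1.3444061279296875), (20.333097457885742, 51.54835510253906), 0.08633545786142349) 66.4861955376081
b 1225 ((29.872827529907227, 1.1303577423095703), (20.315446853637695, 51.28821563720703), 0.29662981629371643) 66.41821828282212
axle black 571 [[-89.9, -17.3, 57.1], [-69.0, -0.8, 65.4], [-52.6, 12.7, 67.3]]
tip 0 0
```

```bash
python3 -c "
from h import *
print(bot.job_done())"
```

```text
the job is handed in; nothing more can be done
None
```

I handed the job in at about 28.7 s. The red roll stands in the middle bay and the axle runs through all three cores, its shoulder hard against the near ear and released; no verdict came back, and I viewed 12 pictures against the limit of 10.

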